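Dose the alcohol pump, then hold the tablet's display at the marked angle

ROBOT

A 6-joint arm with a two-finger parallel gripper is mounted at the origin on the work surface. World frame = base frame: x ahead of the robot, y to its left, z up, the work surface at z = 0. Lengths are in m, angles in rad, forces in N, time in s.
With the tool pointing down it reaches from about 0.275 to 0.85 m from the base axis. Payload 19 kg.
Tool frame: the origin (TCP) lies midway between the tips of the shut fingers; the grasp point (between the pads) lies 19 mm behind it; z points along the fingers, y is the line along which they close (so a half turn about z gives the same grasp; the last joint's range is limited). The gripper opens to 85 mm and grips with 20 to 120 N. Pads are 22 mm wide; open, the fingers measure 114 mm over their backs; the gripper's body (76 mm by 85 mm) begins 54 mm behind the grasp point. The pads swing forward as they close: fully open they stand 13 mm farther back than shut.
Start: joints at [-1.287, 0.15, 1.437, -0, 1.554, -0.134], TCP at [0.233, -0.526, 0.231] pointing down, gripper open.
Joint ranges: [-2.8, 2.8], [-0.68, 2.1], [0.12, 2.68], [-1.39, 4.53], [0.16, 2.79], [-2.81, 2.81]. Speed limits (rad/s): [1.89, 1.89, 2.22, 3.01, 3.01, 3.01].

INTERFACE

Orientations are given as a unit quaternion [x, y, z, w].
In Python, from rig import env, vision gives the robot as it stands.
- The arm moves only by the tool carry_out, never from a script. Its argument "commands" is a list of rows, each a list of 2 entries, a list of its own where there are three numbers: the shift along the tool's x, y, z as a fraction of full scale, then the turn, a rotation vector about the tool's x, y, z as a fraction of full scale. In form: [[[dx, dy, dz], [wx, wy, wz]], ...]. A call has 1 to 20 rows; each row is the pose to reach, as a shift and turn from the pose commanded when the call began, along the tool's axes at that moment; what a row does not reach only later rows make up. Full scale, the value 1, is 300 mm for a shift and 90 degrees for a turn. A row lasts 1/10 s, in which the tool goes at most 50 mm and 8.59 degrees, less where a joint would pass 70% of its speed; a pose out of reach is approached as far as the arm can. A call with a number of a shift or a turn outside -1 to 1 is refused whole. A call with a gripper value outside its range is refused whole. "jaw" is the opening, from -1 (shut) to 1 (fully open), so that 0 is half open, set as the call begins (left out, the last holds). The fingers move at their own pace and stop on an object; the grip force is fixed at half the most. Time passes only in rows, so rows that repeat a pose let the fingers close. It gives the time, the measured TCP pose, the force, the opening and the grip force at its end, in the units of the state.
- env.observe(): the state, without advancing time (a new reading comes with each control period).
- vision.capture(name): name is "scene" or "side" or "wrist"; returns a dict with "img" (420x560x3 uint8, red, green, blue), "fx", "fy", "cx", "cy" (pixels), "cam_to_world" (4x4, takes a point from camera to world coordinates); the wrist camera has in their place "hand_eye" (4x4, takes a point from camera to tool coordinates, whose origin is the TCP and whose axes are the flange's). Camera axes: x right, y up, looking along -z (the intrinsics and any distortion apply to the point x, -y, -z); pixel columns grow to the right and rows downward; lengths in m; the calibration is good to about 2 mm. A picture is of the moment at which its call begins: read the wrist's pose just before it. There is no depth.
- env.close_job(): hands the job in; it is judged then, once.
The state is a dict: "t": time; "joint_positions": joint angles; "qd": joint speeds; "joint_efforts": joint torques, N m; "ee_pos": TCP position; "tcp_rot": TCP orientation; "contact_force": force on the tool from outside, world axes, zero at the start; "torque": the same for the moment, N m; "gripper_width": opening from 0.0 (shut) to 1.0 (fully open); "grasp_force": force on a finger pad.
Only numpy, scipy, OpenCV 4.12 (cv2) and the standard library are available. Lean on these libraries where they do the work, as an engineer would, in place of code of your own. Each camera call takes 0.05 s, during which the arm holds its last target. There are 200 camera calls.

TASK

I want to swab the glue inside this tablet: press the metal cap of the white pump dispenser right down and let it spring back up, so that its dish is wetted for my swab, while the tablet is still shut. Then lift the tablet's display (the orange tab is there to grip) until it lies at the same angle as the red pointer of the angle gauge (within about 5 degrees), and finish there, still holding it up so that it does not fall shut. Leave the pointer and everything else on the bench as it is.

Things in the scene. Friction and masses are not known exactly. Their poses are not given: they have to be found in the camera images.
- pump_top (a point): Centre of the top face of the sprung metal cap (flat disc, 52 mm across, 10 mm thick) on a white pump bottle with a green band, 72 mm across, bolted to the bench by a 92 mm dark flange; the top is 144 mm above the bottle's foot. z is up. The bottle stands left or right of the tablet; the amber bottle with a black cap, on the other side, is not it.
- pump (a joint): How far the cap is pressed down, m: 0 up, 0.008 fully down; a spring returns it. It takes about 2 N to start and 6 N to be fully down.
- display_tab (a point): Grip point of the orange tab (12 mm thick along y, 22 mm along x, ending 16 mm above this point) on the suction cup near the display's free edge. The cup (40 mm across) begins 25 mm below, the glass 36 mm below. Axes turn with the display: y along the hinge, x from the free edge to the hinge, z its normal (up when shut). It lies 110 mm from the hinge along the display, 38 mm above its mid-plane.
- hinge_mid (a point): Middle of the hinge axis, at the tablet's edge far from the robot, 25 mm above the bench. Fixed to the aluminium cradle (170 x 250 mm) under the tablet: y is the hinge axis, x points away from the tablet, z up; the tablet extends to -x. A white quarter-round angle gauge (radius 75 mm, ticks every 10 degrees) stands at y = 119 mm, the pointer at 127 mm.
- display (a joint): Opening angle of the display (black, 135 mm along x, 195 mm along y, 5 mm thick, 0.1 to 0.3 kg), rad: 0 shut and level, growing as its near edge swings up and away from the robot, at most 1.5. The hinge is free: let go, it falls shut. Pinched along y, the tab can turn between the fingers as the display swings.
- pointer (a joint): Angle of the red pointer, rad, measured like the display's: 0 level, the display lies at the marked angle when the two are equal. Set between 0.5 and 1.0 at the start; it stays by friction.
- pointer_tip (a point): Centre of the red ball (16 mm) at the free end of the red pointer, 140 mm from the hinge axis, 127 mm to +y of hinge_mid; the pointer turns about the same axis as the display, and its x axis points from the tip to the hinge.
- amber_bottle: Loose amber bottle with a black cap and a paper label, 48 mm across, 110 mm tall; origin under its centre. Leave it standing where it is.
- screwdriver: Loose yellow-handled screwdriver, 160 mm long, lying flat. Leave it.
- spudger: Loose black plastic prying stick, 145 mm long, 6 mm thick. Leave it.
- phone: Loose black phone, 147 x 72 x 8 mm, lying flat. Leave it.
- screw_tray: Loose grey divided screw tray, 90 x 120 x 18 mm. Leave it.
- parts_cup: Loose small white bowl, 60 mm across, 22 mm high. Leave it.
- board: Loose small green circuit board, 60 x 35 x 8 mm. Leave it.
Mind the look-alikes: they are no part of the job. Leave any purple look-alike of the part that bears pump_top alone.

How it is judged:
On the way, in this order (a step that is already met when the one before it is completed fails the run):
1. the pump cap is pressed down (at least 6 of its 8 mm) while the tablet is shut (value of joint pump above 0.006 m and value of joint display below 0.06 rad), for 0.05 s.
2. the cap has sprung back up, the tablet still shut (value of joint pump below 0.002 m and value of joint display below 0.06 rad), for 0.1 s.
3. the display is raised to the pointer's angle and kept there by the gripper (angle between the x axis of display_tab and the x axis of pointer_tip, either way round below 0.087 rad and value of joint display above 0.35 rad and contact force between the fingers and display above 0.5 N), for 0.4 s.
At the end, for the whole second after the job is handed in: The gripper's fingers are holding the display still, its angle within 0.087 rad (5 degrees) of the pointer's; the pump cap is up and the pointer is where it was set (its tip within 15 mm) (all of step 3 and velocity of joint display between -0.1 and 0.1 rad/s and value of joint pump below 0.002 m and distance of pointer_tip from where it was at the start of the episode below 0.015 m); the arm keeps its last pose, push and grip.
It fails at once if a loose thing on the bench is shifted by more than 25 mm (distance of any of amber_bottle, screwdriver, spudger, phone, screw_tray, parts_cup, board from where it was at the start of the episode above 0.025 m).
It fails at once if the amber bottle is tipped over (angle between amber_bottle's own z axis and vertical above 0.4 rad).
It fails at once if the pointer is moved (its tip by more than 15 mm) (distance of pointer_tip from where it was at the start of the episode above 0.015 m).
It also fails if it takes over 45 s, if anything falls off the work surface, if the arm or the gripper's body presses on something with over 40 N, if the wrist force passes 120 N, or if a joint passes its speed limit or range.

## Working session

There is one attempt and no reset: what is moved stays moved. The work goes in short steps, Python scripts to look and compute and a tool call to move; the robot and the scene stay as the last step left them, time stands still between calls to the robot, and variables do not carry over. Pictures are saved under pics/ and viewed, at most 10 in all, crops included, and the job is handed in when it is done.

Besides the shell and the picture viewer there is one more tool, called after ">>>" by a JSON object that holds its "fn" and its "kwargs". carry_out: Moves the arm, as the interface text tells. Its arguments: {"type":"object","properties":{"commands":{"type":"array","items":{"type":"array"}},"jaw":{"type":"number"}},"required":["commands"]}

```bash
mkdir -p pics; ls
python3 - <<'E'
from rig import env, vision
import cv2, numpy as np, pickle
o=env.observe(); print(o)
d={}
for n in ("scene","side"):
    c=vision.capture(n); d[n]=c; cv2.imwrite(f"pics/{n}0.png",c["img"][:,:,::-1]); print(n,c["fx"],c["fy"],c["cx"],c["cy"],np.round(c["cam_to_world"],3).tolist(),[k for k in c])
pickle.dump(d,open("cams0.pkl","wb"))
E
```

```text
pics
{'t': 0.0, 'joint_positions': array([-1.28700560e+00,  1.50987465e-01,  1.43798398e+00,  6.08862425e-06,
        1.55380663e+00, -1.34033866e-01]), 'qd': array([ 0.00093469, -0.00046591, -0.00158469, -0.00056789, -0.00097384,
       -0.00039699]), 'joint_efforts': array([ 1.69130883e-03, -7.13050890e+01, -5.70861661e+01, -2.62890753e-04,
        9.00414685e-03,  5.41356314e-05]), 'ee_pos': array([ 0.23322022, -0.52532633,  0.23069805]), 'tcp_rot': array([ 9.78256918e-01,  2.07395879e-01, -4.13043219e-05, -5.91275572e-04]), 'contact_force': array([-0.55968206, -0.12069598, -0.10584256]), 'torque': array([-0.00917471, -0.05116613,  0.01861005]), 'grasp_force': 0.0, 'gripper_width': 1.0031328193985514}
scene 538.2176909544834 538.2176909544834 283.4372874910065 205.34841394290072 [[0.579, -0.626, 0.523, 1.314], [0.815, 0.459, -0.353, -0.405], [-0.018, 0.631, 0.776, 1.291], [0.0, 0.0, 0.0, 1.0]] ['img', 'fx', 'fy', 'cx', 'cy', 'cam_to_world']
side 437.96350333069734 437.96350333069734 273.25506446181885 207.91421253084695 [[-0.797, 0.285, -0.532, -0.227], [-0.603, -0.401, 0.689, 1.12], [-0.017, 0.871, 0.492, 0.83], [0.0, 0.0, 0.0, 1.0]] ['img', 'fx', 'fy', 'cx', 'cy', 'cam_to_world']
```

View pics/scene0.png

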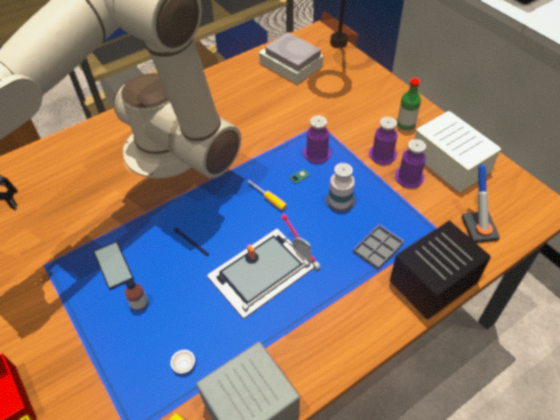

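View pics/side0.png

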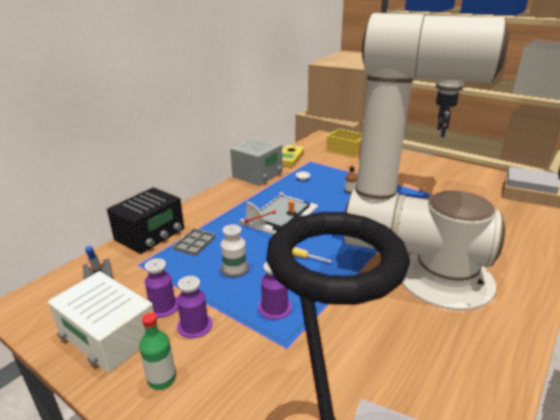

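The white pump is at scene (342,172) and side (232,232). These could be mistaken for it: the purple look-alikes at scene (317,125), (386,126) and (415,150), the green bottle at (410,105), and the amber bottle at (136,295). I choose the white one with the green band. The tab is at scene (251,249) and side (291,205), and the red pointer's tip is near scene (285,218). Next is a close crop to check this.

```bash
cat > h.py <<'E'
import numpy as np, cv2, pickle
def ray(c,u,v):
    T=c["cam_to_world"]; d=T[:3,:3]@np.array([(u-c["cx"])/c["fx"],-(v-c["cy"])/c["fy"],-1]); return T[:3,3],d/np.linalg.norm(d)
def plane(c,u,v,z):
    o,d=ray(c,u,v); return o+d*(z-o[2])/d[2]
def tri(c1,p1,c2,p2):
    A=np.zeros((3,3));b=np.zeros(3)
    for c,p in((c1,p1),(c2,p2)):
        o,d=ray(c,*p);P=np.eye(3)-np.outer(d,d);A+=P;b+=P@o
    X=np.linalg.solve(A,b); e=[np.linalg.norm((np.eye(3)-np.outer(d,d))@(X-o)) for o,d in (ray(c1,*p1),ray(c2,*p2))]
    return X,max(e)
def blobs(img,lo,hi,box=None,amin=4):
    h=cv2.cvtColor(img,cv2.COLOR_RGB2HSV); m=cv2.inRange(h,lo,hi)
    if box: k=np.zeros_like(m);x0,y0,x1,y1=box;k[y0:y1,x0:x1]=1;m=m*k
    n,l,s,c=cv2.connectedComponentsWithStats(m)
    return [(s[i].tolist(),c[i].round(1).tolist()) for i in range(1,n) if s[i][4]>=amin],m
E
python3 - <<'E'
from h import *
d=pickle.load(open("cams0.pkl","rb"))
boxes={"scene":(200,150,370,320),"side":(210,185,335,285)}
for n,b in boxes.items():
    im=d[n]["img"]
    for nm,lo,hi in(("red",(165,120,80),(180,255,255)),("red0",(0,120,60),(4,255,255)),("or",(5,120,80),(16,255,255))):
        print(n,nm,blobs(im,lo,hi,b)[0])
a=d["scene"]["img"];s=d["side"]["img"]
P=[cv2.resize(x,(400,300),interpolation=cv2.INTER_CUBIC) for x in (a[200:320,200:360],a[150:225,290:390],s[185:245,230:310],s[215:290,190:290])]
cv2.imwrite("pics/crops.png",np.vstack([np.hstack(P[:2]),np.hstack(P[2:])])[:,:,::-1])
E
```

```text
scene red [([282, 215, 16, 23, 54], [289.5, 225.4]), ([311, 257, 3, 5, 12], [312.1, 258.9])]
scene red0 [([249, 253, 5, 5, 11], [250.9, 254.5])]
scene or [([229, 150, 37, 19, 269], [244.5, 156.1]), ([352, 150, 18, 17, 154], [363.0, 155.3]), ([200, 174, 8, 9, 42], [202.4, 178.3]), ([248, 246, 6, 12, 42], [250.7, 250.3]), ([310, 280, 60, 40, 1218], [349.3, 306.1])]
side red []
side red0 [([272, 211, 3, 2, 5], [273.2, 211.6]), ([256, 216, 5, 2, 5], [258.0, 216.6]), ([245, 219, 7, 4, 14], [247.4, 220.4])]
side or [([210, 185, 56, 34, 961], [228.7, 196.2]), ([289, 201, 5, 12, 58], [291.0, 206.5])]
```

View pics/crops.png

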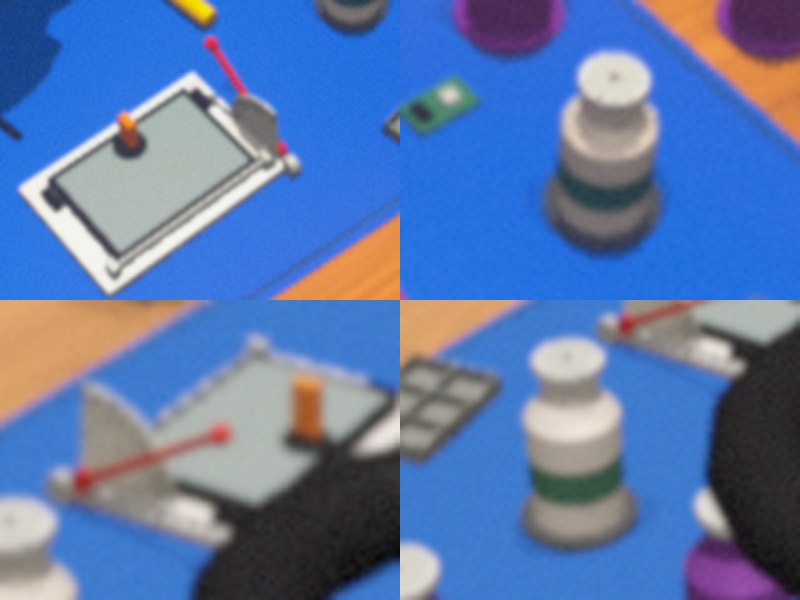

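The crop confirms the white pump with the green band, its cap centre at scene (343.5,169.5) and side (232,230). It also shows the tab, the pointer tip and the pointer hub. Next I triangulate these.

Run:
```python
from h import *
from scipy.spatial.transform import Rotation as R
from rig import env
d=pickle.load(open("cams0.pkl","rb"));a,s=d["scene"],d["side"]
Q={}
for n,p,q in(("cap",(343.5,169.5),(232,230)),("tip",(284.4,217.6),(274.2,211.8)),("tab",(250.7,250.5),(291,206.5)),("tabtop",(250,246.8),(291.4,201)),("hub",(312.8,259.2),(246.4,221.2)),("hingefar",(244.8,307.2),(281.2,194))):
    X,e=tri(a,p,s,q);Q[n]=X;print(n,X.round(4),round(e,4))
print("cap plane .144",plane(a,343.5,169.5,.144).round(4),plane(s,232,230,.144).round(4))
h=Q["hub"];yv=h-Q["hingefar"];yv[2]=0;L=np.linalg.norm(yv);yv/=L;xv=np.array([yv[1],-yv[0],0])
r=Q["tip"]-h;print("L",L,"yaw",np.arctan2(xv[1],xv[0]),"r",-r@xv,r@yv,r[2],"ang",np.arctan2(r[2],-r@xv))
t=Q["tab"]-h;print("tab in hinge",t@xv,t@yv,t[2])
o=env.observe();Rm=R.from_quat(o["tcp_rot"]).as_matrix();print(Rm.round(3).tolist())
print("tool shift to cap",Rm.T@(Q["cap"]-o["ee_pos"]))
```

```text
cap [0.5349 0.3344 0.1441] 0.0005
tip [0.5473 0.114  0.0978] 0.0009
tab [ 0.5623 -0.0092  0.0575] 0.0014
tabtop [ 0.5631 -0.0113  0.0786] 0.0006
hub [0.6664 0.1242 0.024 ] 0.002
hingefar [ 0.6837 -0.1116  0.0273] 0.0005
cap plane .144 [0.5352 0.3348 0.144 ] [0.5347 0.3338 0.144 ]
L 0.23636237484508515 yaw 0.07289826947758678 r 0.11951817235754482 -0.0014178358791826404 0.07376003024515852 ang 0.5529307507041656
tab in hinge -0.11356376609429089 -0.12539318372949873 0.033493296879624615
[[0.914, 0.406, -0.0], [0.406, -0.914, 0.001], [0.0, -0.001, -1.0]]
tool shift to cap [ 0.62457429 -0.6632587   0.08738649]
```

Run:
```python
from h import *
d=pickle.load(open("cams0.pkl","rb"));a,s=d["scene"],d["side"]
print("lamp base",plane(a,340,40,0).round(3),"ring shadow",plane(a,329,85,0).round(3))
for z in(.3,.45,.6,.7):print(z,plane(s,338,255,z).round(3))
```

```text
lamp base [-0.132  0.876  0.   ] ring shadow [0.069 0.659 0.   ]
0.3 [0.119 0.457 0.3  ]
0.45 [0.021 0.645 0.45 ]
0.6 [-0.077  0.832  0.6  ]
0.7 [-0.142  0.958  0.7  ]
```

>>> {"fn": "carry_out", "kwargs": {"commands": [[[0.08, -0.09, 0], [0, 0, 0.05]], [[0.16, -0.18, 0], [0, 0, 0.1]], [[0.25, -0.27, 0], [0, 0, 0.15]], [[0.37, -0.4, 0], [0, 0, 0.22]], [[0.5, -0.53, 0], [0, 0, 0.22]], [[0.62, -0.66, 0], [0, 0, 0.22]], [[0.8, -0.85, 0], [0, 0, 0.22]], [[0.95, -0.99, 0], [0, 0, 0.22]], [[0.95, -0.99, 0], [0, 0, 0.22]], [[0.95, -0.99, 0], [0, 0, 0.22]], [[0.95, -0.99, 0], [0, 0, 0.22]], [[0.95, -0.99, 0], [0, 0, 0.22]], [[0.95, -0.99, 0], [0, 0, 0.22]]], "jaw": -1}}

```text
t: 1.4
ee_pos: [0.3729, -0.1396, 0.2311]
tcp_rot: [0.999, 0.035, -0.0, -0.0]
contact_force: [-0.6, -0.1, 0.8]
gripper_width: 0.001
grasp_force: 0.0
```

>>> {"fn": "carry_out", "kwargs": {"commands": [[[0.07, -0.17, 0], [0, 0, 0]], [[0.14, -0.34, 0], [0, 0, 0]], [[0.21, -0.5, 0], [0, 0, 0]], [[0.28, -0.67, 0], [0, 0, 0]], [[0.35, -0.84, 0], [0, 0, 0]], [[0.42, -1.0, 0], [0, 0, 0]], [[0.42, -1.0, 0], [0, 0, 0]], [[0.42, -1.0, 0], [0, 0, 0]]]}}

```text
t: 2.2
ee_pos: [0.4782, 0.1713, 0.2306]
tcp_rot: [0.999, 0.037, -0.001, -0.0]
contact_force: [-0.2, -0.2, -0.4]
gripper_width: -0.002
grasp_force: 0.0
```

>>> {"fn": "carry_out", "kwargs": {"commands": [[[0.12, -0.27, 0.05], [0, 0, 0]], [[0.23, -0.54, 0.1], [0, 0, 0]], [[0.23, -0.54, 0.2], [0, 0, 0]], [[0.23, -0.54, 0.2], [0, 0, 0]], [[0.23, -0.54, 0.2], [0, 0, 0]], [[0.23, -0.54, 0.2], [0, 0, 0]]]}}

```text
t: 2.8
ee_pos: [0.535, 0.335, 0.1706]
tcp_rot: [0.999, 0.036, -0.001, 0.0]
contact_force: [0.6, 0.2, -0.0]
gripper_width: -0.002
grasp_force: 0.0
```

>>> {"fn": "carry_out", "kwargs": {"commands": [[[0, 0, 0.07], [0, 0, 0]], [[0, 0, 0.09], [0, 0, 0]], [[0, 0, 0.1], [0, 0, 0]], [[0, 0, 0.11], [0, 0, 0]], [[0, 0, 0.11], [0, 0, 0]], [[0, 0, 0.11], [0, 0, 0]]]}}

```text
t: 3.4
ee_pos: [0.5349, 0.336, 0.1396]
tcp_rot: [0.999, 0.036, 0.001, -0.0]
contact_force: [-0.2, -3.4, 4.9]
gripper_width: 0.001
grasp_force: 2.8
```

>>> {"fn": "carry_out", "kwargs": {"commands": [[[0, 0, 0.007], [0, 0, 0]], [[0, 0, 0.012], [0, 0, 0]], [[0, 0, 0.015], [0, 0, 0]], [[0, 0, 0.015], [0, 0, 0]], [[0, 0, 0.015], [0, 0, 0]]]}}

```text
t: 3.9
ee_pos: [0.5351, 0.3362, 0.1385]
tcp_rot: [0.999, 0.036, 0.002, -0.001]
contact_force: [-13.4, -10.9, 40.1]
gripper_width: 0.004
grasp_force: 20.2
```

>>> {"fn": "carry_out", "kwargs": {"commands": [[[0, 0, -0.03], [0, 0, 0]], [[0, 0, -0.06], [0, 0, 0]], [[0, 0, -0.2], [0, 0, 0]], [[0, 0, -0.35], [0, 0, 0]], [[0, 0.17, -0.35], [0, 0, 0]], [[0, 0.34, -0.35], [0, 0, 0]], [[0, 0.5, -0.35], [0, 0, 0]], [[0, 0.67, -0.35], [0, 0, 0]], [[0, 0.84, -0.35], [0, 0, 0]], [[0.02, 1.0, -0.35], [0, 0, 0]], [[0.02, 1.0, -0.35], [0, 0, 0]], [[0.02, 1.0, -0.35], [0, 0, 0]]], "jaw": -1}}

```text
t: 5.1
ee_pos: [0.5621, 0.0367, 0.2391]
tcp_rot: [0.999, 0.035, 0.0, -0.0]
contact_force: [-0.4, 1.2, -0.9]
gripper_width: -0.001
grasp_force: 0.0
```

Run:
```python
from h import *
from rig import env, vision
from scipy.spatial.transform import Rotation as R
o=env.observe(); c=vision.capture("wrist"); print(o["ee_pos"],o["tcp_rot"],o["contact_force"])
T=np.eye(4);T[:3,:3]=R.from_quat(o["tcp_rot"]).as_matrix();T[:3,3]=o["ee_pos"]
c["cam_to_world"]=T@c["hand_eye"]; pickle.dump(c,open("w1.pkl","wb"))
print([k for k in c],blobs(c["img"],(5,120,80),(16,255,255),None,60)[0])
cv2.imwrite("pics/w1.png",c["img"][:,:,::-1])
```

```text
[0.5621073  0.03666813 0.2391041 ] [ 9.99389822e-01  3.49273084e-02  6.72654374e-05 -2.50789013e-04] [-0.43453905  1.20490135 -0.94563909]
['img', 'fx', 'fy', 'cx', 'cy', 'hand_eye', 'cam_to_world'] [([317, 173, 18, 29, 297], [324.8, 184.2])]
```

View pics/w1.png

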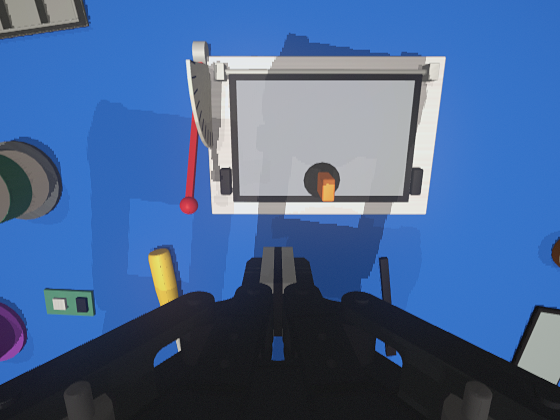

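The wrist view shows the tab's top face at (328,190), the pointer ball at (188,205), and the cradle's near edge from (213,214) to (426,213). All loose items are undisturbed.

Run:
```python
from h import *
d=pickle.load(open("cams0.pkl","rb"));a=d["scene"];c=pickle.load(open("w1.pkl","rb"))
print("tabtop",plane(c,328,190,.079).round(4))
p,q=plane(c,213,214,.01),plane(c,426,213,.01);e=p-q;print(p,q,"yaw",np.arctan2(-e[0],e[1]))
b=[x for x in blobs(c["img"],(170,120,80),(180,255,255),(170,100,210,220))[0]]+[x for x in blobs(c["img"],(0,150,80),(4,255,255),(170,100,210,220))[0]];print(b)
X,er=tri(a,(284.4,217.6),c,(188,205));print("tip",X,er)
for z in(.09,.095,.1):print(plane(c,188,205,z))
```

```text
tabtop [ 0.5661 -0.0122  0.079 ]
[0.51310687 0.10807648 0.01      ] [ 0.53195251 -0.14235105  0.01      ] yaw 0.07511228569993468
[([180, 113, 18, 101, 785], [190.7, 173.2])]
tip [0.547414   0.11487748 0.09678482] 0.0001881067735816034
[0.54536181 0.11648502 0.09      ]
[0.54681737 0.11517292 0.095     ]
[0.54827293 0.11386083 0.1       ]
```

>>> {"fn": "carry_out", "kwargs": {"commands": [[[0, 0.163, 0], [0, 0, 0]], [[0, 0.163, 0.1], [0, 0, 0]], [[0, 0.163, 0.2], [0, 0, 0]], [[0, 0.163, 0.3], [0, 0, 0]], [[0, 0.163, 0.4], [0, 0, 0]], [[0, 0.163, 0.5], [0, 0, 0]], [[0, 0.163, 0.57], [0, 0, 0]], [[0, 0.163, 0.64], [0, 0, 0]], [[0, 0.163, 0.64], [0, 0, 0]], [[0, 0.163, 0.64], [0, 0, 0]]], "jaw": -0.1}}

```text
t: 6.15
ee_pos: [0.5657, -0.01, 0.0474]
tcp_rot: [0.999, 0.037, -0.0, -0.0]
contact_force: [-0.5, 1.5, 0.5]
gripper_width: 0.451
grasp_force: 0.0
```

>>> {"fn": "carry_out", "kwargs": {"commands": [[[0, 0, 0], [0, 0, 0]], [[0, 0, 0], [0, 0, 0]], [[0, 0, 0], [0, 0, 0]], [[0, 0, 0], [0, 0, 0]], [[0, 0, 0], [0, 0, 0]], [[0, 0, 0], [0, 0, 0]]], "jaw": -1}}

```text
t: 6.75
ee_pos: [0.5662, -0.0111, 0.0482]
tcp_rot: [0.999, 0.036, 0.001, 0.0]
contact_force: [-1.0, 0.4, 7.3]
gripper_width: 0.129
grasp_force: 59.1
```

>>> {"fn": "carry_out", "kwargs": {"commands": [[[0.003, 0, -0.014], [0, -0.025, 0]], [[0.007, 0, -0.029], [0, -0.051, 0]], [[0.012, 0, -0.043], [0, -0.076, 0]], [[0.017, 0, -0.057], [0, -0.102, 0]], [[0.023, 0, -0.071], [0, -0.127, 0]], [[0.029, 0, -0.085], [0, -0.153, 0]], [[0.036, 0, -0.098], [0, -0.179, 0]], [[0.043, 0, -0.111], [0, -0.204, 0]], [[0.051, 0, -0.124], [0, -0.23, 0]], [[0.059, 0, -0.137], [0, -0.255, 0]], [[0.068, 0, -0.149], [0, -0.28, 0]], [[0.077, 0, -0.161], [0, -0.306, 0]], [[0.085, 0, -0.17], [0, -0.326, 0]], [[0.093, 0, -0.179], [0, -0.347, 0]], [[0.093, 0, -0.179], [0, -0.347, 0]], [[0.093, 0, -0.179], [0, -0.347, 0]], [[0.093, 0, -0.179], [0, -0.347, 0]], [[0.093, 0, -0.179], [0, -0.347, 0]]]}}

```text
t: 8.55
ee_pos: [0.5935, -0.0093, 0.1012]
tcp_rot: [0.963, 0.035, -0.269, 0.01]
contact_force: [-0.5, -2.9, 6.6]
gripper_width: 0.129
grasp_force: 59.9
```

Run:
```python
from h import *
from rig import env, vision
o=env.observe(); print(o)
d={n:vision.capture(n) for n in("scene","side")};pickle.dump(d,open("cams1.pkl","wb"))
a=d["scene"]["img"];s=d["side"]["img"]
P=[cv2.resize(x,(400,500),interpolation=cv2.INTER_CUBIC) for x in (a[175:325,220:340],s[165:265,230:310])]
cv2.imwrite("pics/lift.png",np.hstack(P)[:,:,::-1])
```

```text
{'t': 8.55, 'joint_positions': array([-0.09751003,  0.62908457,  1.14444276, -0.09287921,  1.90443378,
        1.39502591]), 'qd': array([ 0.00094173,  0.0019099 , -0.0013562 , -0.0004929 ,  0.00024415,
       -0.00025934]), 'joint_efforts': array([   1.97210155, -102.79730558,  -49.24543977,    0.20988896,
          2.7458518 ,   -0.11262246]), 'ee_pos': array([ 0.59351132, -0.00928691,  0.10118829]), 'tcp_rot': array([ 0.9625955 ,  0.0346471 , -0.26853814,  0.00983615]), 'contact_force': array([-0.45080685, -2.91610802,  6.55819716]), 'torque': array([-0.29845837,  0.00303711,  0.03254062]), 'grasp_force': 59.936837553977966, 'gripper_width': 0.12869637221460994}
```

View pics/lift.png

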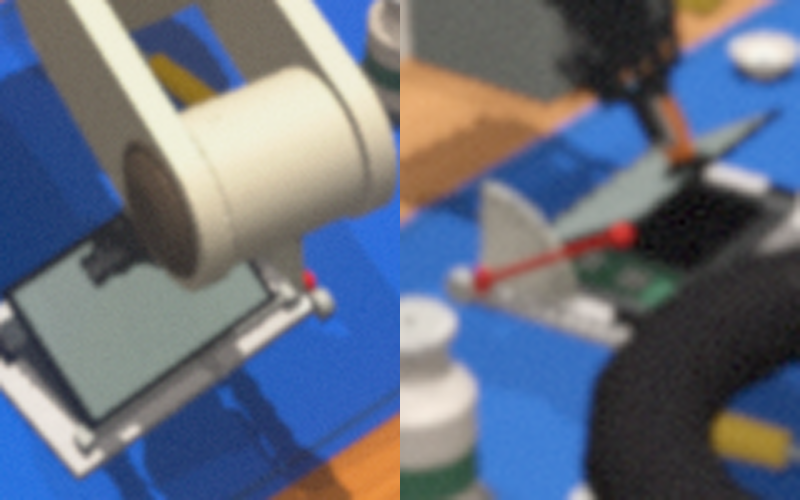

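The display is raised and the tab is still gripped. Its free -y corner shows at scene (222.4,262.6) and side (305.6,187.6), and the pointer tip at side (274.4,212) hasn't moved. Next I check the display's angle.

Run:
```python
from h import *
d=pickle.load(open("cams1.pkl","rb"));a,s=d["scene"],d["side"]
y=.074;xv=np.array([np.cos(y),np.sin(y),0]);yv=np.array([-np.sin(y),np.cos(y),0]);H=np.array([.6758,-.004,.025])
def ang(X):
    r=X-H;return (r@xv,r@yv,r[2],np.arctan2(r[2],-r@xv))
X,e=tri(a,(222.4,262.6),s,(305.6,187.6));print(np.round(ang(X),4),e)
for c,p in((a,(222.4,262.6)),(s,(305.6,187.6))):
    o,v=ray(c,*p);t=((-.0975)-(o-H)@yv)/(v@yv);print(np.round(ang(o+t*v),4))
print("pointer",np.round(ang(np.array([.5474,.1149,.0968])),4))
```

```text
[-0.1152 -0.092   0.0665  0.5237] 0.0026687154945911193
[-0.0991 -0.0975  0.0894  0.734 ]
[-0.1151 -0.0975  0.0651  0.5143]
pointer [-0.1193  0.1281  0.0718  0.5419]
```

>>> {"fn": "carry_out", "kwargs": {"commands": [[[0, 0, 0], [0, 0, 0]], [[0, 0, 0], [0, 0, 0]], [[0, 0, 0], [0, 0, 0]], [[0, 0, 0], [0, 0, 0]], [[0, 0, 0], [0, 0, 0]], [[0, 0, 0], [0, 0, 0]]]}}

```text
t: 9.25
ee_pos: [0.5935, -0.0093, 0.1012]
tcp_rot: [0.963, 0.035, -0.269, 0.01]
contact_force: [-0.1, -3.0, 7.3]
gripper_width: 0.13
grasp_force: 60.0
```

```bash
python3 -c "
from rig import env
print(env.close_job())"
```

```text
the job is handed in; nothing more can be done
None
```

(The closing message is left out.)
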